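# Feed a tissue cassette into the covered feeder with the push stick

### The job

Pick up the push stick and use its tip to push the white tissue cassette along the feeder's channel, deep into the covered tunnel, until it has run against the spring buffer and the hidden catch has snapped in behind it. Push gently (never above 20 N), touch the cassette with the stick only, and leave the things standing around alone. Then draw the stick out and lay it flat on the worktop again, clear of the feeder, with the cassette staying locked in.

Things in the scene. Friction and masses are not known exactly. Their poses are not given: they have to be found in the camera images.
- feeder: Fixed cassette feeder, aluminium foot and floor, grey walls and cover. Origin on the worktop below the centre of the tunnel mouth; +x = feed direction along the channel, z up. Foot plate x from -68 to 148 mm, 96 mm wide, 8 mm thick. Channel floor 20 mm above the worktop: open trough from x=-60 to 0, then covered tunnel to x=140 mm (walls and cover 66 mm wide outside, top at z=41 mm).
- trough_end (a point): Middle of the channel floor at the trough's open -x end (feeder x=-60, z=20 mm), where the stick goes in; axes as the feeder's. The trough is open above, 38 mm wide, narrowing over its last 25 mm to 30 mm; its side walls are 10 mm high.
- tunnel_mouth (a point): Middle of the channel floor at the tunnel mouth (feeder x=0, z=20 mm). Tunnel 30 mm wide, 16 mm high inside, opaque. Two sprung side pawls in it (the catch, 22 mm free between them) and a spring buffer behind them are set anew each time within 36 mm, unseen: the cassette's front meets the pawls at x=30 to 66 mm (2 to 4 N) and the buffer at x=80 to 116 mm.
- cover_mid (a point): Middle of the cover's upper face (feeder x=70, z=41 mm). Inside (go slowly here): from the buffer on, the push starts at about 2 N plus 1 to 2 N of pawl friction and rises 2.5 N per mm. After 3 mm, at 10 to 12 N, the pawls spring in behind the cassette and lock it; uncaught, it is pushed back when the stick goes. 13 to 15 N is always enough, above 20 N it breaks.
- cassette: Loose white plastic tissue cassette, 40 mm (x) by 28 mm (y) by 10 mm high, about 30 g, lying in the open trough, roughly in line with it. Origin: centre of its underside; +x is the end that goes in first.
- push_stick: Loose push stick lying flat on the worktop. Origin: under the middle of the grey handle, on the underside. Handle: upright block 50 mm (x) by 16 mm (y, the width to grip) by 34 mm high, x from -25 to 25. White blade 12 mm wide and 8 mm high, its underside flush with the handle's, runs along +x to x=195 mm. 90 g.
- stick_tip (a point): Centre of the flat end face of the stick's blade, 195 mm ahead (+x) of the stick's origin and 4 mm above its underside; axes as the stick's.
- dropper: Bystander: small white dropper bottle, 34 mm diameter, 78 mm high, standing; origin under its centre. Leave alone.
- petri: Bystander: closed petri dish, 61 mm diameter, 12 mm high; origin under its centre. Leave alone.
- tape: Bystander: roll of clear tape lying flat, 66 mm diameter, 12 mm high; origin under its centre. Leave alone.
Mind the look-alikes: they are no part of the job. There is more than one size of the push_stick; the one meant has the size given above.

How it is judged (in metres and radians):
On the way, in this order (a step that is already met when the one before it is completed fails the run):
1. the push stick is lifted off the worktop (height (world z) of push_stick above 0.01 m), for 0.2 s.
2. the cassette, pushed by the stick, is wholly inside the tunnel (x of cassette in the frame of feeder above 0.021 m and contact force between push_stick and cassette above 0.1 N), for 0.04 s.
At the end, for the whole second after the job is handed in: The cassette is locked in: centre over 58 mm past the tunnel mouth, flat on the floor (4 mm), at rest, held under load between buffer and catch (over 8 N without the stick). The stick lies upright and at rest on the worktop (within 5 mm, tilt under 0.1 rad), off cassette and feeder (x of cassette in the frame of feeder above 0.058 m and z of cassette in the frame of feeder below 0.024 m and contact force between cassette and anything else above 8 N and contact force between cassette and push_stick below 0.1 N and linear speed of cassette below 0.01 m/s and contact force between push_stick and feeder below 0.1 N and height (world z) of push_stick below 0.005 m and angle between push_stick's own z axis and vertical below 0.1 rad and linear speed of push_stick below 0.02 m/s); the robot touches nothing.
It fails at once if the stick pushes the cassette with more than 20 N (contact force between push_stick and cassette above 20 N).
It fails at once if the robot itself touches the cassette (contact force between any of the fingers, the arm and cassette above 0.5 N).
It fails at once if a bystander is moved by more than 20 mm (distance of any of dropper, petri, tape from where it was at the start of the episode above 0.02 m).
It also fails if it takes over 48 s, if anything falls off the work surface, if the arm or the gripper's body presses on something with over 40 N, if the wrist force passes 120 N, or if a joint passes its speed limit or range.

### The arm

A 7-joint arm with a two-finger parallel gripper is mounted at the origin on a cart in front of the work surface, level with it; the furniture and walls round the work are solid. World frame = base frame: x ahead of the robot, y to its left, z up, the work surface at z = 0. Lengths are in mm, angles in rad, forces in N, time in s.
With the tool pointing down it reaches from about 400 to 875 mm from the base axis. Payload 4.4 kg.
Tool frame: the origin (TCP) lies on the centre line of the jaws, within the pads' length; the fingertips stand 25 mm ahead of it and the grasp point (between the pads) lies 6 mm ahead of it (ctrl.finger_overhang is the distance from the TCP to the fingertips, in mm); z points along the fingers, y is the line along which they close (so a half turn about z gives the same grasp; the last joint's range is limited). The gripper opens to 85 mm and grips with 20 to 120 N. Pads are 22 mm wide; open, the fingers measure 114 mm over their backs; the gripper's body (76 mm by 85 mm) begins 54 mm behind the grasp point. The pads swing forward as they close: fully open they stand 13 mm farther back than shut.
Start: joints at [1.129, 0.628, 0.038, 1.517, -0.027, 0.996, -0.02], TCP at [238.588, -604.643, 256.313] pointing down, gripper open.
Joint ranges: [-3.06, 3.06], [-0.37, 2.12], [-1.25, 1.32], [0.18, 2.47], [-1.1, 4.24], [0.23, 1.98], [-2.94, 2.94]. Speed limits (rad/s): [2.57, 2.57, 3.14, 3.14, 3.14, 3.14, 3.14].

### API

Orientations are given as [roll, pitch, yaw] about the fixed x, y, z axes, in that order (R = Rz(yaw) Ry(pitch) Rx(roll)).
In Python, from cell import ctrl gives the robot as it stands. The module is installed in compiled form; this text tells all that it offers.
- The arm moves only by the tool play_rows, never from a script. Its argument "targets" is a list of rows, each a list of 5 numbers: the closure, from 0 (fully open) to 1 (shut), then the shift along the tool's x, y, z in cm, then the turn about the tool's z in degrees. In form: [[gripper, dx, dy, dz, spin], ...]. A call has 1 to 10 rows; each row is the pose to reach, as a shift and turn from the pose commanded when the call began, along the tool's axes at that moment; what a row does not reach only later rows make up. A row lasts 1/10 s, in which the tool goes at most 50 mm and 8.59 degrees, less where a joint would pass 70% of its speed; a pose out of reach is approached as far as the arm can. A call with a gripper value outside its range is refused whole. The fingers move at their own pace and stop on an object; the grip force is fixed at half the most. Time passes only in rows, so rows that repeat a pose let the fingers close. It gives the time, the measured TCP pose, the force, the opening and the grip force at its end, in the units of the state.
- ctrl.read_state(): the state, without advancing time (a new reading comes with each control period).
- ctrl.get_image(name): name is "side" or "top" or "wrist"; returns (picture, depth): 480x640x3 uint8, red, green, blue; 480x640 float32, mm along the optical axis (not along the pixel's ray), 0 where there is no reading.
- ctrl.calibration(name): a dict with "vfov" (degrees; the focal length in pixels is half the picture's height over the tangent of half this angle, whatever the lens; pixels are square), "cx", "cy" (the principal point, pixels), "extrinsics" (4x4, takes a point from camera to world coordinates); the wrist camera has in their place "mount" (4x4, takes a point from camera to tool coordinates, whose origin is the TCP and whose axes are the flange's). Camera axes: x right, y down, z forward; pixel columns grow to the right and rows downward; lengths in mm; the calibration is good to about 2 mm. A picture is of the moment at which its call begins: read the wrist's pose just before it. calibration takes no time and is no camera call.
- ctrl.finish_job(): hands the job in; it is judged then, once.
Trained networks look in the newest picture that a camera, given by its name, has taken for a name from the list of things; names that differ only in an ending like _2 or _b are one class to them, and where a whole thing is asked for, a point or a joint stands for the part that bears it (a point fixed in the world has none). Each returns a list of dicts, best first, with "confidence" (0 to 1); they miss things now and then, are a little off and sometimes report something else, mostly with a low value. They report only what shows in the picture. A call takes as long as a camera call. They do not tell look-alikes from the thing itself.
- ctrl.search_frame(camera, name): "bbox" ([left, top, right, bottom] in pixels, round what is visible of it).
- ctrl.trace(camera, name): "pixels" (480x640 bool, what is visible of it) and "bbox" ([left, top, right, bottom] in pixels, round what is visible of it).
The state is a dict: "clock": time; "qpos": joint angles; "qd": joint speeds; "tau": joint torques, N m; "eef_pos": TCP position; "tool_rot": TCP orientation; "force": force on the tool from outside, world axes, zero at the start; "torque": the same for the moment, N m; "width": finger opening in mm; "gripper_force": force on a finger pad.
Only numpy, scipy, OpenCV 4.12 (cv2) and the standard library are available. Lean on these libraries where they do the work, as an engineer would, in place of code of your own. Each camera call takes 0.05 s, during which the arm holds its last target. There are 200 camera calls.

## Working session

There is one attempt and no reset: what is moved stays moved. The work goes in short steps, Python scripts to look and compute and a tool call to move; the robot and the scene stay as the last step left them, time stands still between calls to the robot, and variables do not carry over. Pictures are saved under pics/ and viewed, at most 10 in all, crops included, and the job is handed in when it is done.

Besides the shell and the picture viewer there is one more tool, called after "Call:" by a JSON object that holds its "method" and its "body", one argument or row to a line. play_rows: Moves the arm, as the interface text tells. Its arguments: {"type":"object","properties":{"targets":{"type":"array"}},"required":["targets"]}

```bash
mkdir -p pics
cat > h.py <<'E'
import numpy as np, cv2
from cell import ctrl
from scipy.spatial.transform import Rotation as R
def T(state):
    M=np.eye(4); M[:3,:3]=R.from_euler('xyz',state['tool_rot']).as_matrix(); M[:3,3]=state['eef_pos']; return M
def grab(n):
    s=ctrl.read_state(); im,d=ctrl.get_image(n); c=ctrl.calibration(n)
    E=np.array(c['extrinsics']) if 'extrinsics' in c else T(s)@np.array(c['mount'])
    f=240/np.tan(np.radians(c['vfov'])/2)
    v,u=np.mgrid[:480,:640]
    P=np.stack([(u-c['cx'])/f*d,(v-c['cy'])/f*d,d],-1)@E[:3,:3].T+E[:3,3]
    P[d==0]=np.nan
    return im,d,P
def save(n,im): cv2.imwrite('pics/'+n,im[...,::-1])
E
python3 - <<'E'
from h import *
s=ctrl.read_state(); print({k:np.round(v,3) for k,v in s.items()})
ims=[]
for n in ['top','side']:
    im,d,P=grab(n); save(n+'.png',im); np.savez(n,im=im,P=P)
    for t in ['feeder','cassette','push_stick','dropper','petri','tape']:
        for r in ctrl.trace(n,t)[:4]:
            m=r['pixels']; p=P[m]; p=p[~np.isnan(p[:,0])]
            print(n,t,round(r['confidence'],2),np.round(r['bbox']),np.round(np.median(p,0)) if len(p) else None, np.round(np.nanpercentile(p,98,axis=0)) if len(p) else '')
E
```

```text
{'clock': np.float64(0.0), 'qpos': array([ 1.129,  0.629,  0.038,  1.518, -0.027,  0.996, -0.02 ]), 'qd': array([-0.001,  0.001, -0.   , -0.   ,  0.001,  0.002, -0.   ]), 'tau': array([-0.0000e+00, -5.6339e+01,  1.2260e+00, -1.9344e+01,  1.1000e-02,
        1.1000e-02, -0.0000e+00]), 'eef_pos': array([ 238.378, -604.064,  255.373]), 'tool_rot': array([-3.14 ,  0.   ,  0.376]), 'force': array([-0.2  , -0.371, -0.077]), 'torque': array([ 0.012, -0.018, -0.011]), 'gripper_force': np.float64(0.0), 'width': np.float64(85.175)}
top feeder 0.68 [148. 218. 267. 270.] [530. 192.  33.] [580. 291.  45.]
top cassette 0.82 [236. 234. 258. 250.] [533. 111.  30.] [547. 131.  34.]
top push_stick 0.92 [399. 277. 455. 350.] [ 416. -219.    7.] [ 473. -173.   28.]
top push_stick 0.76 [381. 204. 495. 251.] [ 564. -267.    9.] [ 605. -152.   36.]
top push_stick 0.53 [287. 137. 308. 160.] [707.  23.  52.] [728.  40.  80.]
top dropper 0.55 [286. 138. 308. 159.] [707.  23.  52.] [723.  40.  80.]
top petri 0.79 [257. 317. 290. 348.] [365.  62.  13.] [393.  90.  17.]
top petri 0.4 [236. 234. 258. 249.] [534. 111.  30.] [547. 131.  34.]
top tape 0.62 [208. 128. 240. 162.] [724. 168.  11.] [755. 199.  16.]
side feeder 0.53 [260. 183. 310. 248.] [528. 161.  28.] [576. 288.  43.]
side cassette 0.5 [261. 183. 310. 247.] [528. 161.  29.] [576. 287.  43.]
side cassette 0.45 [279. 223. 294. 236.] [529. 103.  30.] [544. 130.  32.]
side push_stick 0.9 [305. 312. 344. 410.] [ 557. -282.    9.] [ 605. -150.   35.]
side dropper 0.68 [368. 223. 387. 258.] [709.  16.  42.] [728.  95.  78.]
side petri 0.96 [194. 243. 223. 265.] [362.  55.  13.] [390.  88.  15.]
side tape 0.59 [281. 225. 292. 233.] [531. 104.  30.] [544. 129.  33.]
side tape 0.56 [357. 210. 380. 227.] [720. 170.  10.] [751. 203.  14.]
```

View pics/top.png

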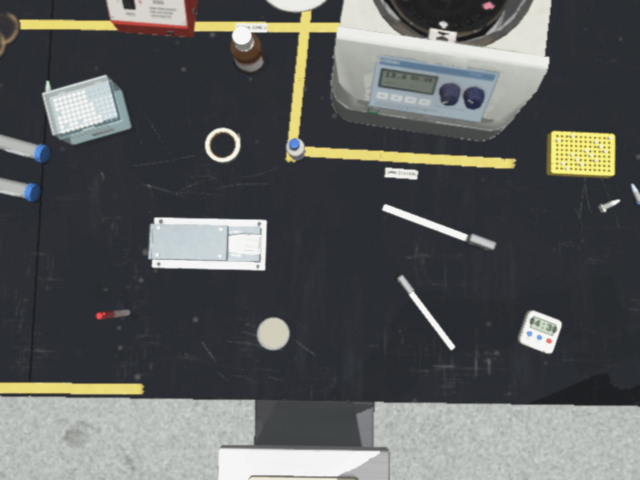

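View pics/side.png

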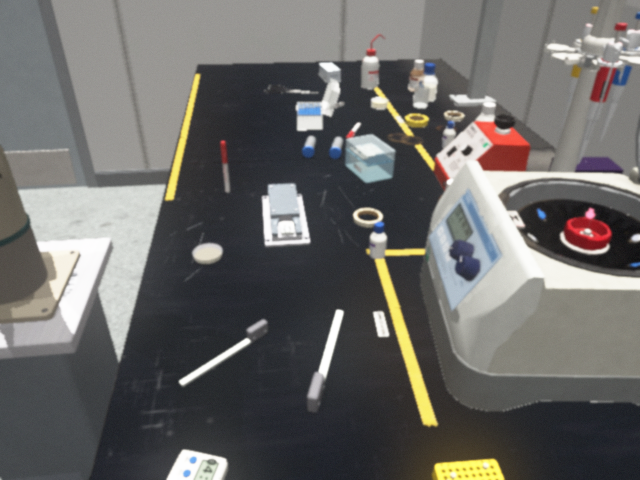

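The top view shows two push-stick candidates: A, with its handle at about (483,242) and tip at (385,208), and B, with its handle at (404,284) and tip at (452,347). The feeder sits at (208,243) with its tunnel to the left, and the cassette is at (246,242). I'll measure both sticks and check the choice in a close crop.

Run:
```python
from h import *
D=np.load('top.npz'); im,P=D['im'],D['P']
def rect(box,zl,zh,name):
    l,t,r,b=box; q=P[t:b,l:r].reshape(-1,3); q=q[(q[:,2]>zl)&(q[:,2]<zh)]
    print(name,len(q),'z',np.round(np.percentile(q[:,2],[5,50,95]),1),cv2.minAreaRect(q[:,:2].astype(np.float32)))
for nm,b in [('A',(375,198,502,258)),('B',(392,270,462,356))]:
    rect(b,4,60,nm+' all'); rect(b,18,60,nm+' handle'); rect(b,4,14,nm+' blade')
F=(140,210,275,278)
rect(F,4,14,'foot'); rect(F,36,50,'cover'); rect(F,4,60,'feeder')
rect((228,230,262,254),28,34,'cassette+walls')
# white colour segmentation of cassette
c=cv2.resize(im[200:355,375:505],None,fx=4,fy=3.8,interpolation=cv2.INTER_CUBIC); 
f=cv2.resize(im[210:278,140:275],None,fx=4,fy=4,interpolation=cv2.INTER_CUBIC)
h=np.zeros((c.shape[0],0,3)); save('cropA.png',c[:,:]); save('cropF.png',f)
```

```text
A all 1026 z [ 4.3  8.3 35. ] ((570.3809204101562, -249.42999267578125), (113.00074768066406, 243.8398895263672), 1.4399523735046387)
A handle 256 z [23.8 32.8 36.7] ((542.0626831054688, -327.0111999511719), (49.76817321777344, 16.712081909179688), 70.22804260253906)
A blade 758 z [ 4.2  7.2 11.4] ((570.3809204101562, -249.42999267578125), (113.00074768066406, 243.8398895263672), 1.4399523735046387)
B all 611 z [ 4.2  6.6 26.9] ((407.3607177734375, -227.23892211914062), (159.2059326171875, 130.4693145751953), 0.2049318253993988)
B handle 138 z [21.6 25.7 28.7] ((460.3435974121094, -184.9942626953125), (38.32033157348633, 12.4453125), 38.368289947509766)
B blade 469 z [4.1 5.6 9.4] ((407.3607177734375, -227.23892211914062), (159.2059326171875, 130.4693145751953), 0.2049318253993988)
foot 1827 z [ 4.6  8.3 11.6] ((532.6364135742188, 194.39004516601562), (129.19387817382812, 259.5351257324219), 0.8386581540107727)
cover 2733 z [38.  41.1 44.4] ((532.6115112304688, 194.2796630859375), (201.58567810058594, 66.09444427490234), 89.5360107421875)
feeder 5822 z [ 5.8 31.9 43.6] ((532.6364135742188, 194.39004516601562), (129.19387817382812, 259.5351257324219), 0.8386581540107727)
cassette+walls 398 z [28.3 30.2 33.2] ((535.2327880859375, 118.91917419433594), (43.692466735839844, 60.19873809814453), 0.8280113339424133)
```

View pics/cropA.png

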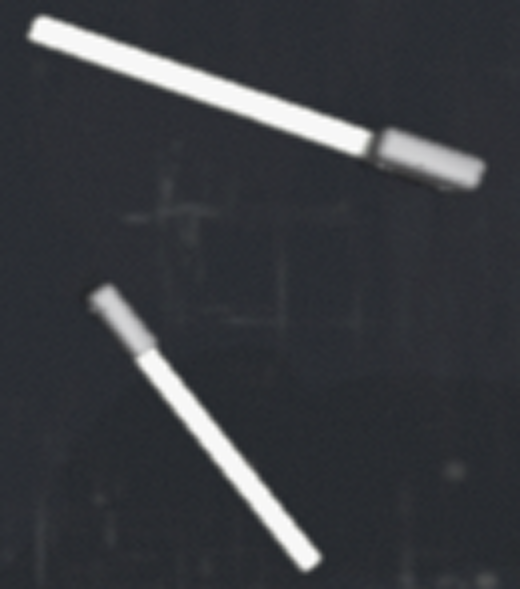

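A has a 50 x 17 x 34 mm handle and matches the description. B is the smaller look-alike (38 x 12 x 26 mm). Stick A's +x points at a yaw of about 70°. Next I'll fit the feeder pose and work out the move above the handle.

```bash
cat >> h.py <<'E'
def delta(tgt,yawdeg,s=None):
    "tool-axes shift in cm and spin in deg to tgt (world mm), tool yaw"
    s=s or ctrl.read_state(); M=T(s)
    d=M[:3,:3].T@(np.array(tgt)-M[:3,3])/10
    return np.round(d,2), round(-(yawdeg-np.degrees(s['tool_rot'][2])),2)
def comp(P,box,zl,zh,k=1):
    l,t,r,b=box; m=np.zeros(P.shape[:2],np.uint8); z=P[...,2]
    m[t:b,l:r]=((z>zl)&(z<zh))[t:b,l:r]
    if k>1: m=cv2.morphologyEx(m,cv2.MORPH_OPEN,np.ones((k,k)))
    n,L,S,_=cv2.connectedComponentsWithStats(m); i=1+np.argmax(S[1:,4])
    return P[L==i], L==i
E
python3 - <<'E'
from h import *
D=np.load('top.npz'); im,P=D['im'],D['P']
F=(140,210,275,278)
q,m=comp(P,F,35,50,5); print('cover',cv2.minAreaRect(q[:,:2].astype(np.float32)),np.round(np.nanpercentile(q,[1,99],axis=0)))
q,m=comp(P,F,5,50,5); print('foot+all',cv2.minAreaRect(q[:,:2].astype(np.float32)),np.round(np.nanpercentile(q,[1,99],axis=0)))
q=P[204:251,381:495].reshape(-1,3); w=im[204:251,381:495].reshape(-1,3).min(1)>150
b=q[w&(q[:,2]>4)&(q[:,2]<14)]; print('blade',len(b),cv2.minAreaRect(b[:,:2].astype(np.float32)),cv2.fitLine(b[:,:2].astype(np.float32),cv2.DIST_HUBER,0,.01,.01).ravel())
print(delta([542,-327,120],70.2))
E
```

```text
cover ((533.06787109375, 221.87388610839844), (146.42393493652344, 66.4951400756836), 89.62983703613281) [[501. 150.  37.]
 [565. 293.  46.]]
foot+all ((533.0676879882812, 188.5371551513672), (214.46572875976562, 95.30607604980469), 89.15704345703125) [[487.  84.   6.]
 [579. 292.  45.]]
blade 548 ((579.4598388671875, -223.80340576171875), (169.2323455810547, 14.15740966796875), 70.15296173095703) [ 3.4131512e-01  9.3994892e-01  5.7903625e+02 -2.2384061e+02]
(array([ 38.41, -14.69,  13.64]), np.float64(-48.67))
```

View pics/cropF.png

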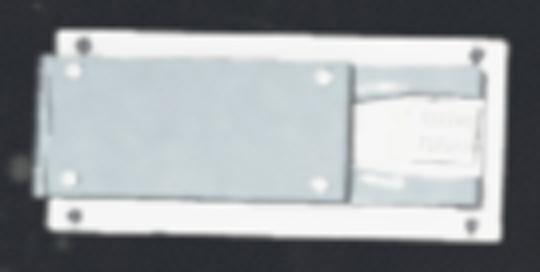

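The crop shows the cover (crop 45–350), the trough to its right, and the cassette in it at crop (440,135). That gives a feeder origin near (533,150) with a yaw of about 89.4°. I'm moving above the stick handle now.

Call:
{"method": "play_rows", "body": {
  "targets": [
    [0,4,-1.5,1.4,-5],
    [0,8,-3,2.8,-10],
    [0,12,-4.5,4.2,-16],
    [0,16,-6,5.6,-22],
    [0,20,-7.6,7,-28],
    [0,24,-9.2,8.4,-34],
    [0,28,-10.7,10,-40],
    [0,32,-12.2,11.4,-45],
    [0,36,-13.7,12.8,-48.7],
    [0,38.4,-14.7,13.2,-48.7]
  ]
}}

```text
clock: 1.7
eef_pos: [544.3, -323.0, 122.9]
tool_rot: [-3.141, -0.003, 1.231]
force: [-0.4, 0.3, 0.2]
width: 85.4
gripper_force: 0.0
```

Run:
```python
from h import *
im,d,P=grab('wrist'); s=ctrl.read_state(); print(np.round(s['eef_pos'],1),np.round(np.degrees(s['tool_rot']),2),np.round(s['qpos'],2),np.round(s['force'],1))
save('w1.png',im)
for r in ctrl.trace('wrist','push_stick'):
    m=r['pixels']; q=P[m]; q=q[~np.isnan(q[:,0])]
    print(r['confidence'],r['bbox'],len(q),np.round(np.nanpercentile(q,[2,50,98],axis=0),1))
    for zl,zh in [(22,45),(4,14)]:
        k=q[(q[:,2]>zl)&(q[:,2]<zh)]
        if len(k)>50: print(zl,len(k),cv2.minAreaRect(k[:,:2].astype(np.float32)),cv2.fitLine(k[:,:2].astype(np.float32),cv2.DIST_HUBER,0,.01,.01).ravel(),np.median(k[:,2]))
```

```text
[ 547.7 -318.9  122.9] [179.92  -0.37  70.73] [ 0.58  0.77 -0.16  1.67  0.16  0.71  0.01] [ 3.8  2.9 -0.1]
0.86 [28.2, 45.1, 139.0, 279.0] 6197 [[ 345.1 -275.5    1.2]
 [ 437.8 -204.     7. ]
 [ 475.1 -175.8   27.1]]
22 1742 ((458.70599365234375, -187.4627685546875), (38.87586975097656, 12.774358749389648), 36.717891693115234) [   0.7887357     0.61473244  460.14133    -187.60217   ] 25.891907111171903
4 3427 ((406.78814697265625, -227.28585815429688), (169.692626953125, 11.77359676361084), 36.64266586303711) [   0.816255      0.57769173  410.2029     -226.83618   ] 6.256060187645886
0.69 [312.9, 0.0, 339.3, 299.8] 6467 [[ 530.6 -347.1    6.2]
 [ 561.2 -269.2    8.5]
 [ 591.7 -190.7   34.7]]
22 1970 ((540.337890625, -328.07171630859375), (48.894596099853516, 15.923266410827637), 70.25870513916016) [ 3.4598708e-01  9.3823928e-01  5.4097943e+02 -3.2615198e+02] 33.58676885723955
4 4366 ((567.57080078125, -249.88003540039062), (132.5155792236328, 16.464963912963867), 71.25792694091797) [ 3.3958805e-01  9.4057429e-01  5.7102515e+02 -2.4273839e+02] 8.062921169425778
```

View pics/w1.png

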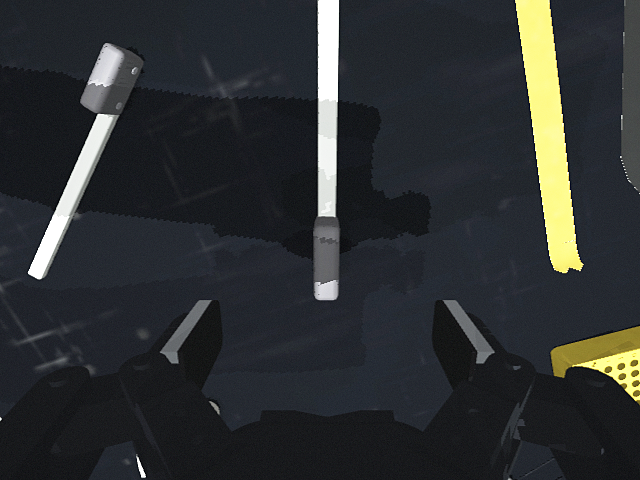

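The wrist view shows stick A's handle, the 50 mm one, centred at about (326,257) between the jaws, with the blade running straight up the picture. The smaller stick is off to the left at (110,80).

Call:
{"method": "play_rows", "body": {
  "targets": [
    [0,0,0,0,0],
    [0,0,0,0,0]
  ]
}}

```text
clock: 2.0
eef_pos: [540.7, -328.8, 124.5]
tool_rot: [-3.141, 0.002, 1.224]
force: [-1.1, -0.1, -0.6]
width: 85.7
gripper_force: 0.0
```

Run:
```python
from h import *
s=ctrl.read_state(); print(np.round(s['eef_pos'],1),np.round(s['tool_rot'],3),np.round(s['qd'],3),s['force']); print(delta([541,-327,28.5],70.2))
```

```text
[ 540.7 -328.8  124.5] [-3.141e+00  2.000e-03  1.224e+00] [ 0.011 -0.003  0.001  0.001 -0.003 -0.002 -0.001] [-1.07629981 -0.05445129 -0.56881611]
(array([ 0.19, -0.03,  9.6 ]), np.float64(-0.09))
```

Call:
{"method": "play_rows", "body": {
  "targets": [
    [0,0.2,0,3,0],
    [0,0.2,0,6,0],
    [0,0.2,0,8,0],
    [0,0.2,0,9.2,0],
    [0,0.2,0,9.5,0],
    [0,0.2,0,9.5,0]
  ]
}}

```text
clock: 2.6
eef_pos: [542.3, -325.9, 29.6]
tool_rot: [3.141, 0.0, 1.225]
force: [0.4, -0.4, -0.2]
width: 85.2
gripper_force: 0.0
```

Call:
{"method": "play_rows", "body": {
  "targets": [
    [0.4,0,0,0,0],
    [0.7,0,0,0,0],
    [1,0,0,0,0],
    [1,0,0,0,0],
    [1,0,0,0,0],
    [1,0,0,0,0],
    [1,0,0,0,0]
  ]
}}

```text
clock: 3.3
eef_pos: [542.9, -325.2, 29.8]
tool_rot: [3.141, 0.0, 1.226]
force: [-1.1, -0.0, 5.0]
width: 15.3
gripper_force: 59.2
```

Call:
{"method": "play_rows", "body": {
  "targets": [
    [1,0,0,-1,0],
    [1,0,0,-3,0],
    [1,0,0,-5.5,0],
    [1,0,0,-7,0],
    [1,0,0,-7,0],
    [1,3,-1.3,-7,-5],
    [1,7,-3,-7,-10],
    [1,11,-4.7,-7,-15],
    [1,15,-6.4,-7,-19.2],
    [1,17,-7.2,-7,-19.2]
  ]
}}

```text
clock: 4.3
eef_pos: [531.1, -135.6, 98.4]
tool_rot: [-3.139, -0.003, 1.567]
force: [0.1, 0.2, -1.2]
width: 15.3
gripper_force: 58.5
```

Call:
{"method": "play_rows", "body": {
  "targets": [
    [1,0,0,0,0],
    [1,0,0,0,0],
    [1,0,0,0,0]
  ]
}}

```text
clock: 4.6
eef_pos: [531.9, -142.4, 98.8]
tool_rot: [-3.141, 0.001, 1.559]
force: [-0.4, -0.2, -1.5]
width: 14.9
gripper_force: 58.5
```

```bash
cat > look.py <<'E'
from h import *
import sys
im,d,P=grab('top'); s=ctrl.read_state(); n=sys.argv[1]
print(np.round(s['eef_pos'],1),np.round(np.degrees(s['tool_rot']),2),np.round(s['force'],1),s['width'],s['clock'])
c=cv2.resize(im[195:285,140:400],None,fx=3,fy=3,interpolation=cv2.INTER_CUBIC); save(n+'.png',c)
np.savez(n,im=im,P=P)
z0=float(sys.argv[2])
w=im.min(2)>150; w&=(P[...,1]<75)&(P[...,0]>480)&(P[...,0]<600)&(P[...,1]>-120)&(P[...,2]>z0-12)
k=P[w]
print('blade',len(k),np.round(np.percentile(k,[1,50,99],axis=0),1),cv2.fitLine(k[:,:2].astype(np.float32),cv2.DIST_HUBER,0,.01,.01).ravel())
a,b,_,_=np.linalg.lstsq(np.c_[k[:,1],np.ones(len(k))],k[:,2],rcond=None)[0].tolist()+[0,0]
print('z slope',a,'z at y=0',b)
t=ctrl.trace('top','cassette')
for r in t[:2]:
    q=P[r['pixels']]; q=q[(q[:,2]>26)]; print('cas',r['confidence'],r['bbox'],np.round(np.nanpercentile(q,[2,50,98],axis=0),1),cv2.minAreaRect(q[:,:2].astype(np.float32)))
E
python3 look.py t2 100
```

```text
[ 532.  -142.6   98.9] [-1.7997e+02  6.0000e-02  8.9290e+01] [-0.6  0.4 -0.6] 14.975099716817445 4.65
blade 575 [[ 502.3 -119.6  447. ]
 [ 537.7 -107.8  488.4]
 [ 567.6  -99.   500.4]] [ 9.81918573e-01 -1.89303905e-01  5.32999512e+02 -1.06687614e+02]
z slope 1.0041003200485497 z at y=0 590.6216150993642
cas 0.75 [236.9, 233.2, 260.7, 251.4] [[519.6  91.8  26.6]
 [534.  111.   30. ]
 [547.5 130.4  34. ]] ((533.6083984375, 110.99165344238281), (40.79817581176758, 27.850290298461914), 86.66439056396484)
```

View pics/t2.png

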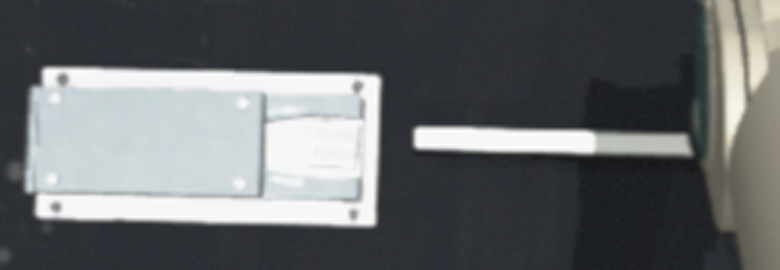

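The stick is held in line with the channel, with its blade tip at crop (415,138) and the trough end at (362,150). I'll measure the blade properly.

```bash
cat > blade.py <<'E'
from h import *
import sys
D=np.load(sys.argv[1]+'.npz'); P=D['P']; im=D['im']; zl,zh=map(float,sys.argv[2:4])
w=(P[...,0]>510)&(P[...,0]<560)&(P[...,1]>-95)&(P[...,1]<85)&(P[...,2]>zl)&(P[...,2]<zh)&(im.min(2)>110)
k=P[w]; print(len(k),np.round(np.percentile(k,[1,50,99],axis=0),1)); print(cv2.fitLine(k[:,:2].astype(np.float32),cv2.DIST_HUBER,0,.01,.01).ravel())
print('z=a*y+b',np.polyfit(k[:,1],k[:,2],1)); print('x=a*y+b',np.polyfit(k[:,1],k[:,0],1)); print(cv2.minAreaRect(k[:,:2].astype(np.float32)))
E
python3 blade.py t2 60 95
```

```text
547 [[527.5 -94.7  72.2]
 [533.4 -23.1  77.1]
 [539.6  48.   81.3]]
[ 8.3026690e-03  9.9996555e-01  5.3341791e+02 -2.2705212e+01]
z=a*y+b [-1.48905595e-03  7.69391884e+01]
x=a*y+b [9.52783091e-03 5.33601900e+02]
((533.7086181640625, -23.064254760742188), (143.94540405273438, 12.329259872436523), 89.32259368896484)
```

Call:
{"method": "play_rows", "body": {
  "targets": [
    [1,0,-0.08,2,0],
    [1,0,-0.08,4,0],
    [1,0,-0.08,4.7,0],
    [1,1,-0.08,4.7,0],
    [1,2,-0.08,4.7,0],
    [1,2.8,-0.08,4.7,0],
    [1,3,-0.08,4.7,0],
    [1,3,-0.08,4.7,0],
    [1,3,-0.08,4.7,0]
  ]
}}

```text
clock: 5.6
eef_pos: [532.0, -111.1, 52.7]
tool_rot: [3.141, 0.001, 1.561]
force: [0.4, 0.1, -0.9]
width: 15.0
gripper_force: 58.6
```

```bash
python3 look.py t3 25 | head -1; python3 blade.py t3 18 45; python3 -c "
from h import *
s=ctrl.read_state();print(s['eef_pos'],s['force'])"
```

```text
[ 531.9 -111.3   52.6] [1.7997e+02 3.0000e-02 8.9400e+01] [ 0.2 -0.3 -1.6] 15.394698457737448 5.65
543 [[527.1 -72.6  26.1]
 [533.    4.1  30.8]
 [539.4  79.3  35.9]]
[9.033990e-03 9.999592e-01 5.331709e+02 3.276233e+00]
z=a*y+b [-1.06636795e-03  3.08273098e+01]
x=a*y+b [1.12181311e-02 5.33050177e+02]
((533.4075927734375, 3.4826278686523438), (156.13919067382812, 12.436123847961426), 89.60781860351562)
[ 531.78910892 -111.31416834   52.4792042 ] [-1.09823202 -0.33665874 -2.0645626 ]
```

View pics/t3.png

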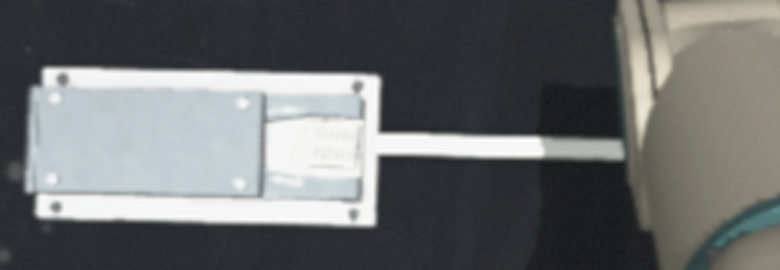

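The blade tip is over the foot edge at crop (378,145), in line with the cassette's rear at (360,145). I'll make contact slowly.

Call:
{"method": "play_rows", "body": {
  "targets": [
    [1,0.2,0,0,0],
    [1,0.4,0,0,0],
    [1,0.55,0,0,0],
    [1,0.7,0,0,0],
    [1,0.85,0,0,0],
    [1,1,0,0,0],
    [1,1.15,0,0,0],
    [1,1.3,0,0,0],
    [1,1.45,0,0,0],
    [1,1.6,0,0,0]
  ]
}}

```text
clock: 6.7
eef_pos: [531.9, -94.6, 52.3]
tool_rot: [-3.142, 0.0, 1.561]
force: [0.1, 0.2, -0.4]
width: 15.0
gripper_force: 58.6
```

Call:
{"method": "play_rows", "body": {
  "targets": [
    [1,0.2,0,0,0],
    [1,0.4,0,0,0],
    [1,0.6,0,0,0],
    [1,0.8,0,0,0],
    [1,1.0,0,0,0],
    [1,1.2,0,0,0],
    [1,1.4,0,0,0],
    [1,1.6,0,0,0],
    [1,1.8,0,0,0],
    [1,2,0,0,0]
  ]
}}

```text
clock: 7.7
eef_pos: [532.1, -74.6, 52.3]
tool_rot: [3.142, -0.0, 1.561]
force: [-0.6, -0.4, -1.0]
width: 15.1
gripper_force: 58.6
```

```bash
python3 look.py t4 25 | grep -v blade; python3 blade.py t4 18 45
```

```text
[532.2 -74.1  52.3] [ 1.7999e+02 -2.0000e-02  8.9460e+01] [ 0.8 -0.5 -0.4] 15.437263619798443 7.75
 [ 535.8  -37.6  406.4]
 [ 566.4   71.6  456.5]] [ 7.0507348e-02 -9.9751127e-01  5.3647778e+02 -1.7740631e+01]
z slope -2.951629375082889 z at y=0 185.55907146196864
cas 0.68 [229.1, 236.5, 243.7, 250.0] [[519.2 118.5  26.5]
 [531.9 132.3  29.8]
 [543.7 148.2  34.2]] ((532.0967407226562, 132.96743774414062), (26.3876895904541, 32.88913345336914), 1.7938159704208374)
cas 0.32 [146.4, 217.2, 273.2, 268.4] [[500.3  96.7  27.8]
 [532.7 206.4  40.7]
 [564.4 290.2  45. ]] ((532.5449829101562, 190.73159790039062), (207.47352600097656, 66.16867065429688), 89.49691009521484)
374 [[527.4 -22.   24.7]
 [533.3  32.6  30.3]
 [539.3  83.2  35.2]]
[1.1713908e-02 9.9993140e-01 5.3300220e+02 3.0689392e+01]
z=a*y+b [2.87010202e-03 3.02905883e+01]
x=a*y+b [8.67622420e-03 5.32958974e+02]
((533.4097900390625, 30.432641983032227), (108.91558074951172, 12.288586616516113), 89.4588394165039)
```

View pics/t4.png

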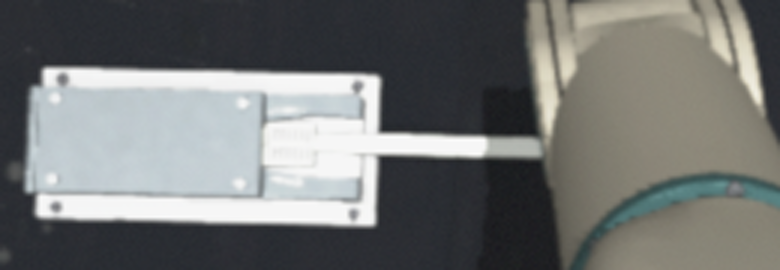

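The cassette has moved squarely into the tunnel mouth. Its rear is at crop (315,145), with the blade right behind it. I'll keep pushing.

Call:
{"method": "play_rows", "body": {
  "targets": [
    [1,0.2,0,0,0],
    [1,0.4,0,0,0],
    [1,0.6,0,0,0],
    [1,0.8,0,0,0],
    [1,1.0,0,0,0],
    [1,1.2,0,0,0],
    [1,1.4,0,0,0],
    [1,1.6,0,0,0],
    [1,1.8,0,0,0],
    [1,2,0,0,0]
  ]
}}

```text
clock: 8.8
eef_pos: [532.3, -54.6, 52.3]
tool_rot: [3.142, -0.0, 1.561]
force: [0.3, 0.1, -1.0]
width: 14.9
gripper_force: 58.6
```

Call:
{"method": "play_rows", "body": {
  "targets": [
    [1,0.15,0,0,0],
    [1,0.3,0,0,0],
    [1,0.45,0,0,0],
    [1,0.6,0,0,0],
    [1,0.75,0,0,0],
    [1,0.9,0,0,0],
    [1,1.05,0,0,0],
    [1,1.2,0,0,0],
    [1,1.35,0,0,0],
    [1,1.5,0,0,0]
  ]
}}

```text
clock: 9.8
eef_pos: [532.5, -39.6, 52.3]
tool_rot: [3.142, -0.0, 1.561]
force: [0.8, -0.8, -1.5]
width: 15.3
gripper_force: 58.6
```

Call:
{"method": "play_rows", "body": {
  "targets": [
    [1,0.15,0,0,0],
    [1,0.3,0,0,0],
    [1,0.45,0,0,0],
    [1,0.6,0,0,0],
    [1,0.75,0,0,0],
    [1,0.9,0,0,0],
    [1,1.05,0,0,0],
    [1,1.2,0,0,0],
    [1,1.35,0,0,0],
    [1,1.5,0,0,0]
  ]
}}

```text
clock: 10.8
eef_pos: [532.7, -24.3, 52.3]
tool_rot: [3.141, -0.0, 1.561]
force: [0.4, -2.1, -0.4]
width: 14.9
gripper_force: 58.6
```

Call:
{"method": "play_rows", "body": {
  "targets": [
    [1,0.15,0,0,0],
    [1,0.3,0,0,0],
    [1,0.45,0,0,0],
    [1,0.6,0,0,0],
    [1,0.75,0,0,0],
    [1,0.9,0,0,0],
    [1,1.05,0,0,0],
    [1,1.2,0,0,0],
    [1,1.35,0,0,0],
    [1,1.5,0,0,0]
  ]
}}

```text
clock: 11.8
eef_pos: [532.8, -9.6, 52.3]
tool_rot: [3.142, -0.0, 1.561]
force: [-0.7, -2.2, -1.2]
width: 15.1
gripper_force: 58.6
```

Call:
{"method": "play_rows", "body": {
  "targets": [
    [1,0.08,0,0,0],
    [1,0.16,0,0,0],
    [1,0.24,0,0,0],
    [1,0.32,0,0,0],
    [1,0.4,0,0,0],
    [1,0.48,0,0,0],
    [1,0.56,0,0,0],
    [1,0.64,0,0,0],
    [1,0.72,0,0,0],
    [1,0.8,0,0,0]
  ]
}}

```text
clock: 12.8
eef_pos: [532.8, -1.7, 52.3]
tool_rot: [3.142, -0.0, 1.561]
force: [-0.7, -2.2, -0.6]
width: 14.9
gripper_force: 58.6
```

Call:
{"method": "play_rows", "body": {
  "targets": [
    [1,0.06,0,0,0],
    [1,0.12,0,0,0],
    [1,0.18,0,0,0],
    [1,0.24,0,0,0],
    [1,0.3,0,0,0],
    [1,0.35,0,0,0],
    [1,0.4,0,0,0],
    [1,0.45,0,0,0],
    [1,0.5,0,0,0]
  ]
}}

```text
clock: 13.7
eef_pos: [532.9, 3.3, 52.3]
tool_rot: [-3.142, 0.0, 1.561]
force: [-0.2, -1.6, -1.0]
width: 14.9
gripper_force: 58.6
```

Call:
{"method": "play_rows", "body": {
  "targets": [
    [1,0.06,0,0,0],
    [1,0.12,0,0,0],
    [1,0.18,0,0,0],
    [1,0.24,0,0,0],
    [1,0.3,0,0,0],
    [1,0.35,0,0,0],
    [1,0.4,0,0,0],
    [1,0.45,0,0,0],
    [1,0.5,0,0,0]
  ]
}}

```text
clock: 14.6
eef_pos: [532.9, 8.3, 52.3]
tool_rot: [3.142, -0.0, 1.561]
force: [-0.4, -2.1, -0.1]
width: 15.0
gripper_force: 58.6
```

Call:
{"method": "play_rows", "body": {
  "targets": [
    [1,0.05,0,0,0],
    [1,0.1,0,0,0],
    [1,0.15,0,0,0],
    [1,0.2,0,0,0],
    [1,0.25,0,0,0],
    [1,0.3,0,0,0],
    [1,0.35,0,0,0],
    [1,0.4,0,0,0]
  ]
}}

```text
clock: 15.4
eef_pos: [532.8, 10.9, 52.3]
tool_rot: [-3.141, 0.002, 1.56]
force: [-0.8, -6.6, 0.6]
width: 15.1
gripper_force: 58.6
```

The buffer has been reached. From here I'll use small steps and read the force after each.

Call:
{"method": "play_rows", "body": {
  "targets": [
    [1,0.04,0,0,0],
    [1,0.08,0,0,0],
    [1,0.12,0,0,0],
    [1,0.12,0,0,0]
  ]
}}

```text
clock: 15.8
eef_pos: [532.8, 11.3, 52.4]
tool_rot: [-3.141, 0.002, 1.559]
force: [-0.3, -7.5, 0.4]
width: 15.0
gripper_force: 58.7
```

Call:
{"method": "play_rows", "body": {
  "targets": [
    [1,0.04,0,0,0],
    [1,0.08,0,0,0],
    [1,0.08,0,0,0]
  ]
}}

```text
clock: 16.1
eef_pos: [532.7, 11.7, 52.4]
tool_rot: [-3.141, 0.003, 1.559]
force: [-0.7, -8.7, 1.1]
width: 14.9
gripper_force: 58.7
```

Call:
{"method": "play_rows", "body": {
  "targets": [
    [1,0.05,0,0,0],
    [1,0.1,0,0,0],
    [1,0.15,0,0,0],
    [1,0.2,0,0,0],
    [1,0.2,0,0,0]
  ]
}}

```text
clock: 16.6
eef_pos: [532.7, 12.5, 52.4]
tool_rot: [-3.141, 0.004, 1.558]
force: [-1.0, -10.2, 1.8]
width: 15.1
gripper_force: 58.8
```

Call:
{"method": "play_rows", "body": {
  "targets": [
    [1,0.04,0,0,0],
    [1,0.08,0,0,0],
    [1,0.12,0,0,0],
    [1,0.12,0,0,0]
  ]
}}

```text
clock: 17.0
eef_pos: [532.6, 12.9, 52.4]
tool_rot: [-3.14, 0.005, 1.557]
force: [-0.0, -11.8, 1.7]
width: 15.3
gripper_force: 58.9
```

Call:
{"method": "play_rows", "body": {
  "targets": [
    [1,0.04,0,0,0],
    [1,0.08,0,0,0],
    [1,0.12,0,0,0],
    [1,0.15,0,0,0],
    [1,0.15,0,0,0]
  ]
}}

```text
clock: 17.5
eef_pos: [532.5, 13.9, 52.5]
tool_rot: [-3.14, 0.006, 1.557]
force: [-0.5, -14.1, 1.7]
width: 15.2
gripper_force: 58.9
```

Call:
{"method": "play_rows", "body": {
  "targets": [
    [1,-0.1,0,0,0],
    [1,-0.2,0,0,0],
    [1,-0.2,0,0,0]
  ]
}}

```text
clock: 17.8
eef_pos: [532.8, 13.8, 52.4]
tool_rot: [-3.141, 0.003, 1.558]
force: [0.2, -9.3, 0.2]
width: 15.2
gripper_force: 58.8
```

Call:
{"method": "play_rows", "body": {
  "targets": [
    [1,-0.1,0,0,0],
    [1,-0.2,0,0,0],
    [1,-0.2,0,0,0]
  ]
}}

```text
clock: 18.1
eef_pos: [532.9, 13.3, 52.4]
tool_rot: [-3.141, 0.002, 1.559]
force: [0.2, -5.2, 0.5]
width: 15.0
gripper_force: 58.7
```

Call:
{"method": "play_rows", "body": {
  "targets": [
    [1,-0.1,0,0,0],
    [1,-0.2,0,0,0],
    [1,-0.2,0,0,0]
  ]
}}

```text
clock: 18.4
eef_pos: [533.1, 13.2, 52.3]
tool_rot: [3.141, -0.0, 1.561]
force: [-0.7, -3.1, -0.0]
width: 15.0
gripper_force: 58.6
```

The force fell from 14 N to 3 N within 0.7 mm, so the catch holds the cassette. I'll withdraw the stick now.

Call:
{"method": "play_rows", "body": {
  "targets": [
    [1,-0.3,0,0,0],
    [1,-0.8,0,0,0],
    [1,-1.8,0,0,0],
    [1,-3.2,0,0,0],
    [1,-5,0,0,0],
    [1,-7,0,0,0],
    [1,-9,0,0,0],
    [1,-11,0,0,0],
    [1,-13,0,0,0],
    [1,-15,0,0,0]
  ]
}}

```text
clock: 19.4
eef_pos: [531.0, -139.4, 52.3]
tool_rot: [-3.141, 0.0, 1.559]
force: [0.4, -0.7, -1.3]
width: 15.2
gripper_force: 58.6
```

Call:
{"method": "play_rows", "body": {
  "targets": [
    [1,-1,0,0,0],
    [1,-1.5,0,0,0],
    [1,-1.5,0,0.6,0],
    [1,-1.5,0,1.3,0],
    [1,-1.5,0,1.8,0],
    [1,-1.5,0,2.0,0],
    [1,-1.5,0,2.1,0],
    [1,-1.5,0,2.1,0],
    [1,-1.5,0,2.1,0]
  ]
}}

```text
clock: 20.3
eef_pos: [531.5, -151.9, 31.5]
tool_rot: [3.141, 0.0, 1.561]
force: [-0.8, 0.6, -1.0]
width: 15.1
gripper_force: 58.6
```

```bash
python3 look.py t5 5 | head -1; python3 blade.py t5 -2 20;python3 -c "
from h import *
s=ctrl.read_state();print(s['eef_pos'],s['force'])"
```

```text
[ 531.5 -152.    31.5] [1.7998e+02 1.0000e-02 8.9440e+01] [ 0.4 -0.5 -0.2] 15.166789625289184 20.35
588 [[515.4 -92.6  -1.3]
 [533.  -15.7   9.1]
 [556.4  84.5  14.2]]
[ 1.7737845e-02  9.9984264e-01  5.3311700e+02 -1.9794260e+01]
z=a*y+b [-0.01837494  8.16915919]
x=a*y+b [2.52876074e-02 5.33819555e+02]
((539.9991455078125, -3.7650375366210938), (48.0371208190918, 179.97222900390625), 2.93674373626709)
[ 531.49545721 -152.05273522   31.52235193] [-0.00881115 -0.15828695 -1.04713642]
```

Underside is about 1.5 mm above the worktop, so I'll lower until it touches, then release.

Call:
{"method": "play_rows", "body": {
  "targets": [
    [1,0,0,0.07,0],
    [1,0,0,0.14,0],
    [1,0,0,0.17,0],
    [1,0,0,0.17,0]
  ]
}}

```text
clock: 20.8
eef_pos: [531.4, -152.1, 29.8]
tool_rot: [3.141, 0.0, 1.561]
force: [1.0, -0.1, 1.5]
width: 15.4
gripper_force: 59.0
```

Call:
{"method": "play_rows", "body": {
  "targets": [
    [0.75,0,0,0,0],
    [0.6,0,0,0,0],
    [0.6,0,0,0,0],
    [0.6,0,0,0,0],
    [0.6,0,0,-0.5,0],
    [0.6,0,0,-2,0],
    [0.6,0,0,-5,0],
    [0.6,0,0,-9,0],
    [0.6,0,0,-12,0],
    [0.6,0,0,-12,0]
  ]
}}

```text
clock: 21.8
eef_pos: [534.3, -152.7, 154.9]
tool_rot: [3.132, 0.002, 1.561]
force: [1.2, -0.1, -0.1]
width: 33.9
gripper_force: 0.0
```

Run:
```python
from h import *
im,d,P=grab('wrist'); save('w2.png',im); 
for r in ctrl.trace('wrist','push_stick')[:2]:
    q=P[r['pixels']]; print(r['confidence'],np.round(np.nanpercentile(q,[2,50,98],axis=0),1))
    b=q[(q[:,2]<16)&(q[:,1]>-115)]
    if len(b)>100: print(np.polyfit(b[:,1],b[:,2],1))
print(ctrl.read_state()['width'],ctrl.read_state()['force'])
```

```text
0.92 [[ 343.  -275.6    3.4]
 [ 423.  -213.     6.8]
 [ 474.8 -172.2   27.1]]
0.88 [[ 522.9 -174.5    6.5]
 [ 530.3  -86.7    8.5]
 [ 536.8   -3.8   34.8]]
[-4.70165258e-04  8.00379852e+00]
34.32967242453438 [ 1.04229667 -0.80273454  0.03016599]
```

View pics/w2.png

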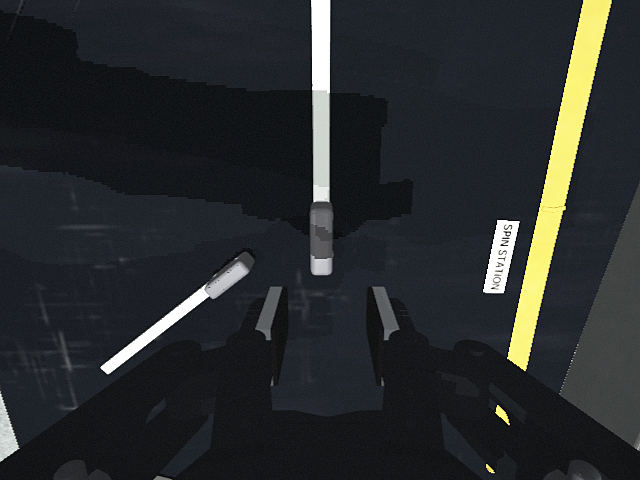

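The stick lies flat and upright on the worktop with its handle at (321,240). The gripper is free of it, and the blade top is level at 8 mm. I'll let the arm settle and hand in.

Call:
{"method": "play_rows", "body": {
  "targets": [
    [0.6,0,0,0,0],
    [0.6,0,0,0,0],
    [0.6,0,0,0,0]
  ]
}}

```text
clock: 22.2
eef_pos: [530.8, -151.9, 148.7]
tool_rot: [-3.14, -0.001, 1.561]
force: [0.5, -0.1, 1.1]
width: 33.8
gripper_force: 0.0
```

```bash
python3 -c "
from cell import ctrl
print(ctrl.finish_job())"
```

```text
the job is handed in; nothing more can be done
None
```

The job is handed in at 22.2 s, with no verdict returned: the cassette was pushed to the buffer at about 14 N and appears locked (force fell to 3 N within 0.7 mm of backing off, catch not seen), and the stick lies flat on the worktop clear of the feeder.

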